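Clamp a disc blank in the die with the keyed collar

TASK

Lay the round blank that fills the die's round cavity flat into it and let go, then set the knurled collar right way up over the die and turn it until its hidden keyways drop over the three pins. Push the collar fully home against its spring and finish while still holding it down there; the spring lifts it if you let go. Leave the other blanks, tools and vessels where they are.

Things in the scene. Friction and masses are not known exactly. Their poses are not given: they have to be found in the camera images.
- die: Steel die fixed to the bench: base 90 x 90 x 14 mm carrying an upright round spigot, 43 mm in diameter, its rim 48 mm above the bench (outside tapering over the top 3 mm to 39 mm). Origin: centre of the base's underside, at bench height; z up along the spigot's axis. A shoulder round the spigot's foot, 52 mm across and 20 mm above the bench, is the collar's stop: its home.
- die_cavity (a point): Centre of the floor of the open round cavity in the spigot's top, 44 mm above the bench. The cavity is 36 mm in diameter and 4 mm deep.
- die_pins (a point): On the spigot's axis, 34 mm above the bench, level with the tops of its three round pins. These are 6 mm thick, lie level and reach 26 mm out from the axis at 0, 120 and 240 degrees from this point's x axis.
- washer (a joint): Travel (m, positive downward) of the spring washer, 56 to 74 mm across, round the die's foot. 0: up, its top 30 mm above the bench; 0.010: level with the shoulder, the collar home. The spring pushes up with 4 N at 0 and 9 N at 0.010.
- collar: Knurled aluminium collar standing right way up on the bench: 61 mm outside diameter, 41 mm high, 120 to 210 g. Origin: centre of its underside; z up along its axis. Bore 46 mm, narrowed at the top by an inward lip 4 mm thick with a 24 mm hole (lip underside 37 mm above the collar's underside). It goes over the spigot and the blank.
- collar_keys (a point): On the collar's axis, 16 mm above its underside: the upper end of three keyways, 12 mm wide and 120 degrees apart, cut in the bore from the underside. They are hidden and unmarked; the frames of collar and point do not tell where they are. Off the pins the collar rests on the pin tops; pressed lightly (3 to 10 N) and turned up to 60 degrees one way or the other it drops (play 6 degrees each way).
- blank: The wanted blank, the larger of two round ones: a plain aluminium disc 32 mm in diameter, 12 mm thick (edges bevelled 1.5 mm), 20 to 35 g, lying flat on the bench. Origin: centre of its underside. In the cavity its lower 4 mm sit below the rim and 8 mm stand proud, so grip only its upper 6 to 7 mm.
- small_blank: Smaller round aluminium disc, 24 mm diameter, 12 mm thick, lying flat near the right blank; too small for the cavity, leave it. Origin: centre of its underside.
- square_blank: Square aluminium blank 32 x 32 x 12 mm lying flat; leave it. Origin: centre of its underside.
- hammer: Hammer lying on the bench beyond the work; leave it. Origin under its middle.
- screwdriver: Screwdriver lying on the bench; leave it.
- jar: Closed jar, 60 mm diameter, 85 mm high, on the bench; leave it. Origin: centre of its underside.
- cup: White cup, 72 mm diameter, 80 mm high, on the bench; leave it. Origin: centre of its underside.

How it is judged (in metres and radians):
On the way, in this order (a step that is already met when the one before it is completed fails the run):
1. the round blank lies flat in the die's cavity, let go, with the collar not yet over the die (horizontal distance between blank and die below 0.0035 m and z of blank in the frame of die between 0.0425 and 0.046 m and angle between blank's own z axis and vertical below 0.07 rad and contact force between the fingers and blank below 0.05 N and horizontal distance between collar and die above 0.06 m), for 0.2 s.
2. the collar is upright over the spigot, at the pins and not yet home (horizontal distance between collar and die below 0.004 m and z of collar in the frame of die between 0.024 and 0.04 m and angle between the z axis of collar and the z axis of die, either way round below 0.15 rad and z of blank in the frame of collar above 0 m).
At the end, for the whole second after the job is handed in: Through the last second the gripper holds the collar home: underside under 21.8 mm above the bench, coaxial within 4 mm, upright within 0.08 rad, at rest, washer over 8.2 mm down, fingers on it with over 2 N; the blank flat on the cavity floor, within 3.5 mm of its centre (horizontal distance between blank and die below 0.0035 m and z of blank in the frame of die between 0.0425 and 0.046 m and angle between blank's own z axis and vertical below 0.07 rad and z of collar in the frame of die below 0.0218 m and horizontal distance between collar and die below 0.004 m and angle between the z axis of collar and the z axis of die, either way round below 0.08 rad and z of blank in the frame of collar above 0 m and value of joint washer above 0.0082 m and contact force between the fingers and collar above 2 N and linear speed of collar below 0.02 m/s); the arm keeps its last pose, push and grip.
It fails at once if one of the other blanks is disturbed (moved over 30 mm) (distance of any of small_blank, square_blank from where it was at the start of the episode above 0.03 m).
It fails at once if a tool is disturbed (moved over 30 mm) (distance of any of hammer, screwdriver from where it was at the start of the episode above 0.03 m).
It fails at once if the jar or the cup is disturbed (moved over 30 mm) (distance of any of jar, cup from where it was at the start of the episode above 0.03 m).
It also fails if it takes over 72 s, if anything falls off the work surface, if the arm or the gripper's body presses on something with over 40 N, if the wrist force passes 120 N, or if a joint passes its speed limit or range.

ROBOT

A 6-joint arm with a two-finger parallel gripper is mounted at the origin on the work surface. World frame = base frame: x ahead of the robot, y to its left, z up, the work surface at z = 0. Lengths are in mm, angles in degrees, forces in N, time in s.
With the tool pointing down it reaches from about 275 to 725 mm from the base axis. Payload 5.6 kg.
Tool frame: the origin (TCP) lies on the centre line of the jaws, within the pads' length; the fingertips stand 14 mm ahead of it and the grasp point (between the pads) lies 5 mm behind it; z points along the fingers, y is the line along which they close (so a half turn about z gives the same grasp; the last joint's range is limited). The gripper opens to 85 mm and grips with 20 to 120 N. Pads are 22 mm wide; open, the fingers measure 114 mm over their backs; the gripper's body (76 mm by 85 mm) begins 54 mm behind the grasp point. The pads swing forward as they close: fully open they stand 13 mm farther back than shut.
Start: joints at [85.921, 14.616, 6.199, 0, -81.583, -16.306], TCP at [191.56, 515.556, 245.283] pointing down, gripper open.
Joint ranges: [-168.99, 168.99], [-69.2, 112.95], [-62.41, 85.93], [-164.36, 98.24], [-168.68, -3.75], [-174.98, 174.98]. Speed limits (degrees/s): [147.25, 147.25, 180, 180, 180, 180].

INTERFACE

Orientations are given as a 3x3 rotation matrix whose columns are the frame's x, y, z axes.
In Python, from station import bot, hand, planner, cams gives the robot as it stands. Calls block until the motion is done:
- bot.move_to(position, orientation): joint-space move of the TCP to a pose.
- bot.move_l(position, v=150, frame=None, stop_force=None): straight line of the TCP; frame=None keeps the orientation; v is the mean speed in mm/s. With stop_force (N) it stops when the force on the tool has changed by that much, and returns True; else False.
- bot.movej(angles): joint-space move.
- hand.set_gripper(opening): finger opening in mm; the grip force is fixed at half the most; returns when the fingers have stopped.
- bot.pause(seconds).
- planner.ik(position, orientation): joint angles nearest the present ones, or None.
- cams.snapshot(name): name is "side" or "top"; returns the picture (400x640x3 uint8, blue, green, red); there is no depth.
- cams.camera_params(name): a dict with "fov_y" (degrees; the focal length in pixels is half the picture's height over the tangent of half this angle, whatever the lens; pixels are square), "cx", "cy" (the principal point, pixels), "extrinsics" (4x4, takes a point from world to camera coordinates). Camera axes: x right, y down, z forward; pixel columns grow to the right and rows downward; lengths in mm; the calibration is good to about 2 mm. A picture is of the moment at which its call begins. camera_params takes no time and is no camera call.
A pose or a line that the arm cannot do raises bot.MotionError and nothing moves.
- bot.hand_in(): hands the job in; it is judged then, once.
Readings, each from a call of its own:
- bot.read_time(): time.
- bot.read_joints(): joint angles.
- bot.read_dq(): joint speeds.
- bot.read_effort(): joint torques, N m.
- bot.read_tool_pos(): TCP position.
- bot.read_eef_rot(): TCP orientation.
- bot.read_force(): force on the tool from outside, world axes, zero at the start.
- bot.read_moment(): the same for the moment, N m.
- bot.read_grip_width(): finger opening in mm.
- bot.read_grasp_force(): force on a finger pad.
Only numpy, scipy, OpenCV 4.12 (cv2) and the standard library are available. Lean on these libraries where they do the work, as an engineer would, in place of code of your own. Each camera call takes 0.05 s, during which the arm holds its last target. There are 200 camera calls.

## Working session

There is one attempt and no reset: what is moved stays moved. The work goes in short steps, each a Python script; the robot and the scene stay as the last script left them, time stands still between calls to the robot, and variables do not carry over. Pictures are saved under pics/ and viewed, at most 10 in all, crops included, and the job is handed in when it is done.

```bash
ls; mkdir -p pics; python3 - <<'E'
from station import bot,hand,planner,cams
import cv2
for n in("top","side"):
    cv2.imwrite(f"pics/{n}0.png",cams.snapshot(n)); print(n,cams.camera_params(n))
print(bot.read_time(),bot.read_eef_rot(),bot.read_grip_width())
E
```

```text
pics
top {'fov_y': 54.953437789862804, 'cx': 315.4943499161484, 'cy': 204.71887732775824, 'extrinsics': array([[ 2.11637576e-03, -9.99672191e-01, -2.55153100e-02,
        -1.14456655e+01],
       [-9.81073563e-01,  2.86474500e-03, -1.93614196e-01,
         5.44232630e+02],
       [ 1.93623822e-01,  2.54421565e-02, -9.80745896e-01,
         8.05967483e+02],
       [ 0.00000000e+00,  0.00000000e+00,  0.00000000e+00,
         1.00000000e+00]])}
side {'fov_y': 44.14696153086312, 'cx': 319.0180166669055, 'cy': 194.2318268363399, 'extrinsics': array([[-8.41771825e-01, -5.39577856e-01, -1.66111813e-02,
         4.63967111e+02],
       [-4.08272131e-01,  6.56455803e-01, -6.34334018e-01,
         2.67853455e+02],
       [ 3.53177095e-01, -5.27182622e-01, -7.72880601e-01,
         1.03248277e+03],
       [ 0.00000000e+00,  0.00000000e+00,  0.00000000e+00,
         1.00000000e+00]])}
0.1 [[ 9.37343698e-01 -3.48405678e-01 -5.23911712e-04]
 [-3.48406067e-01 -9.37342364e-01 -1.58287469e-03]
 [ 6.03978889e-05  1.66623164e-03 -9.99998610e-01]] 85.04070587490035
```

View pics/top0.png

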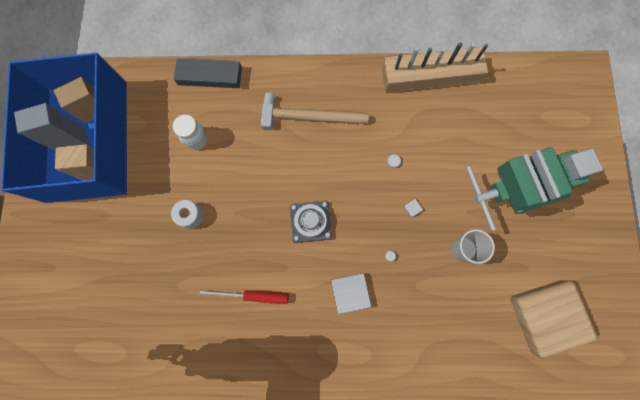

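View pics/side0.png

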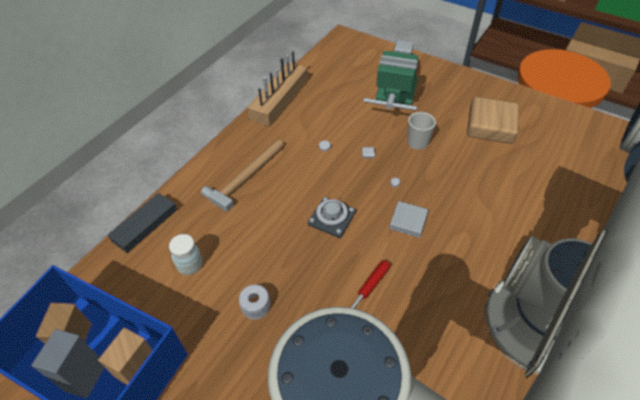

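The top view shows the collar near (186,214), the die near (311,221) and discs near (394,161) and (391,256). The square blank is near (414,208), and the fingers' surroundings look clear.

```bash
cat > h.py <<'E'
from station import bot,hand,planner,cams
import numpy as np,cv2
def K(n):
    p=cams.camera_params(n); return 200/np.tan(np.radians(p["fov_y"]/2)),p["cx"],p["cy"],np.array(p["extrinsics"])
def ray(n,u,v,z):
    f,cx,cy,E=K(n); R,t=E[:3,:3],E[:3,3]; o=-R.T@t; d=R.T@np.array([(u-cx)/f,(v-cy)/f,1]); return (o+d*(z-o[2])/d[2])[:2]
def proj(n,P):
    f,cx,cy,E=K(n); q=E[:3,:3]@np.array(P,float)+E[:3,3]; return f*q[0]/q[2]+cx,f*q[1]/q[2]+cy
def blobs(img,box,smax=60,vmin=100,up=4):
    x0,y0,x1,y1=box; c=cv2.resize(img[y0:y1,x0:x1],None,fx=up,fy=up,interpolation=cv2.INTER_CUBIC)
    h=cv2.cvtColor(c,cv2.COLOR_BGR2HSV); m=((h[...,1]<smax)&(h[...,2]>vmin)).astype(np.uint8)
    cs,_=cv2.findContours(m,cv2.RETR_CCOMP,cv2.CHAIN_APPROX_NONE); out=[]
    for k in cs:
        if cv2.contourArea(k)>up*up*15:
            (a,b),(w,g),an=cv2.fitEllipse(k); s=lambda q,o:(q+.5)/up-.5+o
            out.append(tuple(np.round([s(a,x0),s(b,y0),w/up,g/up,cv2.contourArea(k)/up**2],2)))
    return c,out
def down(a):  # tool pointing down, closing line y at a deg from world x
    a=np.radians(a); y=np.array([np.cos(a),np.sin(a),0]); z=np.array([0,0,-1.]); return np.column_stack([np.cross(y,z),y,z])
E
python3 - <<'E'
from h import *
T=cv2.imread("pics/top0.png");S=cv2.imread("pics/side0.png")
B={"top":dict(d1=(380,148,408,176),d2=(377,242,405,270),sq=(400,194,428,222),col=(164,192,212,240),die=(286,196,336,246)),
"side":dict(d1=(310,131,338,159),d2=(381,168,409,196),sq=(354,138,382,166),col=(230,277,280,327),die=(302,187,364,241))}
for n,I in(("top",T),("side",S)):
    row=[]
    for k,b in B[n].items():
        c,o=blobs(I,b); row.append(cv2.resize(c,(160,160) if k[0] in"ds" and k!="die" else (240,240)))
        z=12 if k in("d1","d2","sq") else 41 if k=="col" else 48
        for e in o: print(n,k,e,ray(n,e[0],e[1],z).round(1))
    globals()[n]=row
def g(r): return np.vstack([np.hstack([cv2.resize(x,(160,160)) for x in r[:3]]+[np.zeros((160,0,3),np.uint8)])[:, :480],np.hstack(r[3:])])
cv2.imwrite("pics/c.png",np.hstack([np.vstack([cv2.resize(np.hstack(q[:3]),(390,130)),cv2.resize(np.hstack(q[3:]),(390,195))]) for q in(top,side)]))
E
```

```text
top d1 (np.float64(393.68), np.float64(160.53), np.float64(13.6), np.float64(14.07), np.float64(150.06)) [ 659.2 -196.8]
top d2 (np.float64(390.08), np.float64(255.63), np.float64(10.74), np.float64(11.21), np.float64(94.41)) [ 434.  -180.3]
top sq (np.float64(413.07), np.float64(207.64), np.float64(16.4), np.float64(17.12), np.float64(207.16)) [ 544.8 -237.4]
top col (np.float64(184.36), np.float64(213.15), np.float64(27.23), np.float64(28.32), np.float64(600.59)) [527.9 287.2]
top col (np.float64(184.1), np.float64(212.57), np.float64(8.63), np.float64(9.65), np.float64(65.31)) [529.3 287.9]
top die (np.float64(308.84), np.float64(220.66), np.float64(41.18), np.float64(43.8), np.float64(1207.41)) [509.    3.2]
top die (np.float64(297.56), np.float64(219.15), np.float64(13.47), np.float64(30.65), np.float64(78.75)) [512.5  28.5]
side d1 (np.float64(324.27), np.float64(145.14), np.float64(10.46), np.float64(12.13), np.float64(99.38)) [ 657.6 -193.2]
side d2 (np.float64(394.79), np.float64(181.7), np.float64(9.33), np.float64(10.01), np.float64(73.12)) [ 432.5 -176.6]
side sq (np.floa
[... 241 characters left out ...]
float64(253.13), np.float64(297.55), np.float64(7.66), np.float64(9.81), np.float64(58.88)) [528.4 290.3]
side die (np.float64(338.18), np.float64(230.6), np.float64(5.05), np.float64(5.33), np.float64(20.91)) [463.6  53.7]
side die (np.float64(311.28), np.float64(219.55), np.float64(5.14), np.float64(5.2), np.float64(20.31)) [533.2  60.1]
side die (np.float64(351.1), np.float64(208.92), np.float64(4.67), np.float64(5.12), np.float64(18.12)) [470.2 -16.2]
side die (np.float64(331.04), np.float64(211.27), np.float64(27.09), np.float64(31.88), np.float64(670.81)) [506.9  15. ]
side die (np.float64(340.09), np.float64(211.34), np.float64(3.58), np.float64(11.2), np.float64(24.69)) [488.6   3.8]
```

View pics/c.png

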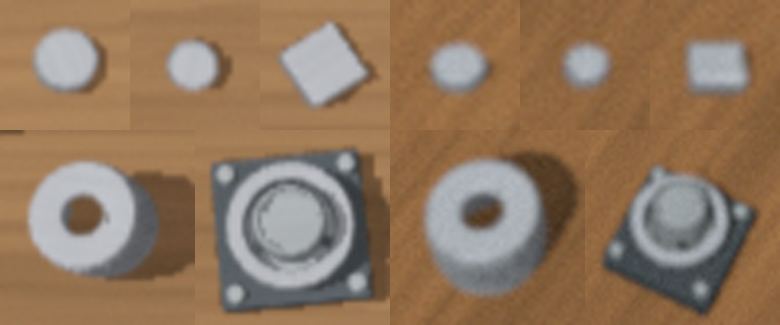

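d1 (the disc at 394,161) is the larger round blank. Next I'll locate the die from its four bolt heads, washer ring and spigot top.

```bash
python3 - <<'E'
from h import *
for n,b in(("top",(286,196,336,246)),("side",(302,187,364,241))):
    I=cv2.imread(f"pics/{n}0.png")
    for vm in (130,150,165,180):
        c,o=blobs(I,b,70,vm)
        # lower area limit for bolts
        x0,y0,x1,y1=b;h=cv2.cvtColor(c,cv2.COLOR_BGR2HSV);m=((h[...,1]<70)&(h[...,2]>vm)).astype(np.uint8)
        N,_,st,ce=cv2.connectedComponentsWithStats(m)
        for i in range(1,N):
            a=st[i,4]/16
            if 8<a<40 : 
                u,v=(ce[i]+.5)/4-.5+[x0,y0]; print(n,vm,"bolt",round(a,1),(round(u,1),round(v,1)),ray(n,u,v,16).round(1))
        for e in o:
            if e[4]>100: print(n,vm,[float(x) for x in e],"z30",ray(n,e[0],e[1],30).round(1),"z48",ray(n,e[0],e[1],48).round(1))
E
```

```text
top 130 bolt 16.2 (np.float64(324.0), np.float64(203.8)) [553.6 -30.5]
top 130 bolt 17.0 (np.float64(293.1), np.float64(206.8)) [546.8  41.5]
top 130 bolt 18.4 (np.float64(327.1), np.float64(234.6)) [481.6 -37.4]
top 130 bolt 17.4 (np.float64(295.7), np.float64(237.5)) [474.8  34.7]
top 130 [309.7, 219.89, 32.47, 32.74, 834.69] z30 [513.6   2.1] z48 [510.8   1.3]
top 130 [310.06, 219.21, 20.66, 24.16, 179.66] z30 [515.2   1.3] z48 [5.123e+02 5.000e-01]
top 150 bolt 11.8 (np.float64(324.1), np.float64(203.8)) [553.6 -30.7]
top 150 bolt 12.4 (np.float64(293.2), np.float64(206.8)) [546.8  41.4]
top 150 bolt 13.3 (np.float64(327.0), np.float64(234.5)) [481.7 -37.3]
top 150 bolt 12.5 (np.float64(295.7), np.float64(237.5)) [474.9  34.6]
top 150 [309.6, 219.0, 16.3, 17.32, 213.28] z30 [515.6   2.3] z48 [512.8   1.6]
top 150 [309.75, 219.87, 31.82, 32.08, 801.53] z30 [513.6   2. ] z48 [510.8   1.2]
top 150 [310.46, 219.34, 22.71, 27.0, 477.03] z30 [5.149e+02 3.000e-01] z48 [ 5.12e+02 -4.00e-01]
top 165 bolt 8.4 (np.float64(324.0), np.float64(203.8)) [553.6 -30.5]
top 165 bolt 8.8 (np.float64
[... 577 characters left out ...]
, 27.96, 542.09] z30 [5.142e+02 2.000e-01] z48 [ 5.114e+02 -5.000e-01]
side 130 bolt 9.5 (np.float64(351.0), np.float64(208.9)) [481.9 -37.8]
side 130 bolt 8.8 (np.float64(311.4), np.float64(219.6)) [546.7  40.6]
side 130 bolt 10.3 (np.float64(338.2), np.float64(230.5)) [474.9  34. ]
side 130 [331.08, 211.02, 26.07, 30.54, 613.72] z30 [514.4   2.6] z48 [507.2  14.3]
side 130 [331.76, 210.31, 18.4, 21.15, 160.06] z30 [ 5.141e+02 -1.000e-01] z48 [506.9  11.6]
side 150 [331.24, 211.27, 22.75, 27.06, 308.69] z30 [513.7   3. ] z48 [506.5  14.7]
side 165 [331.49, 210.75, 23.21, 27.05, 113.56] z30 [514.    1.3] z48 [506.8  13.1]
side 180 bolt 8.6 (np.float64(319.0), np.float64(213.4)) [541.1  15.3]
```

```bash
python3 - <<'E'
from h import *
for P in ((600,-130,30),(659,-197,10),(514,2,60),(528.5,288.5,40)):
    print(P,[(a,None if (q:=planner.ik(list(P),down(a))) is None else round(float(q[5]),0)) for a in range(-180,180,30)])
a=0
bot.move_to([600,-130,60],down(a))
for w in (32,61):
    hand.set_gripper(w)
    r=bot.move_l([600,-130,2],v=25,stop_force=4); p=bot.read_tool_pos(); print(w,bot.read_grip_width(),r,p,bot.read_force())
    bot.move_l([600,-130,p[2]+30])
print(bot.read_time(),bot.read_joints())
E
```

```text
(600, -130, 30) [(-180, -2.0), (-150, 28.0), (-120, 58.0), (-90, 88.0), (-60, 118.0), (-30, 148.0), (0, None), (30, -152.0), (60, -122.0), (90, -92.0), (120, -62.0), (150, -32.0)]
(659, -197, 10) [(-180, 4.0), (-150, 34.0), (-120, 64.0), (-90, 94.0), (-60, 124.0), (-30, 154.0), (0, None), (30, -146.0), (60, -116.0), (90, -86.0), (120, -56.0), (150, -26.0)]
(514, 2, 60) [(-180, -18.0), (-150, 12.0), (-120, 42.0), (-90, 72.0), (-60, 102.0), (-30, 132.0), (0, 162.0), (30, -168.0), (60, -138.0), (90, -108.0), (120, -78.0), (150, -48.0)]
(528.5, 288.5, 40) [(-180, -43.0), (-150, -13.0), (-120, 17.0), (-90, 47.0), (-60, 77.0), (-30, 107.0), (0, 137.0), (30, 167.0), (60, -163.0), (90, -133.0), (120, -103.0), (150, -73.0)]Traceback (most recent call last):
  File "<stdin>", line 5, in <module>
station.MotionError: the arm cannot take that pose within its joint ranges
```

```bash
python3 - <<'E'
from h import *
a=180
bot.move_to([600,-130,60],down(a))
for w in (32,61):
    hand.set_gripper(w)
    r=bot.move_l([600,-130,2],v=25,stop_force=4); p=bot.read_tool_pos(); print(w,bot.read_grip_width(),r,p,bot.read_force())
    bot.move_l([600,-130,p[2]+30])
print(bot.read_time())
# square the blank up: two perpendicular squeezes
zb=None
E
```

```text
32 32.00853975891908 True [ 599.94289935 -129.99680803   13.48204855] [-0.30810857  0.84934125  4.55179645]
61 61.20805556190511 True [ 599.98352869 -130.02513304    8.85790021] [-0.78312411  1.45209416  4.20830085]
7.4417
```

```bash
python3 - <<'E'
from h import *
c=np.array([659,-197.])
hand.set_gripper(50)
bot.move_to([*c,70],down(180))
cv2.imwrite("pics/x1.png",cams.snapshot("side"))
for k,a in enumerate((180,-90)):
    if k: bot.move_to([*c,45],down(a))
    bot.move_l([*c,19],v=80)
    hand.set_gripper(25); print(a,bot.read_grip_width(),bot.read_grasp_force(),bot.read_force().round(1))
    if k==0: hand.set_gripper(48); bot.move_l([*c,45])
print(bot.read_tool_pos(),bot.read_time())
bot.move_l([*c,90],v=100)
bot.move_to([450,-100,150],down(-90)) if 0 else None
I=cams.snapshot("top"); cv2.imwrite("pics/x2.png",np.hstack([cv2.resize(I[110:210,340:440],(400,400)),cv2.resize(cams.snapshot("side")[80:180,280:380],(400,400))]))
print(bot.read_grip_width())
E
```

```text
180 27.78913356839616 58.99661999428645 [-1.   1.8  6.3]
-90 28.161524698649494 59.35161340981722 [-0.4  0.2  3.2]
[ 659.63734838 -197.12724517   20.00471748] 12.2083
27.6561174110604
```

View pics/x2.png

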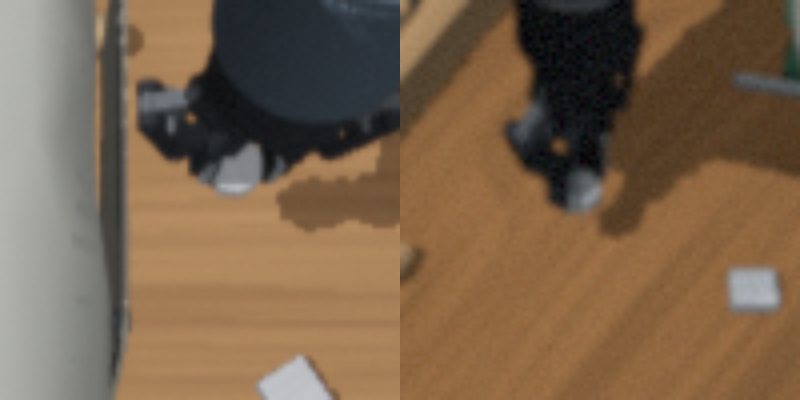

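Both views show the blank held between the fingers, but the 27.7 mm reading is narrower than 32 mm. I'll check for tilt over the die.

```bash
python3 - <<'E'
from h import *
bot.move_l([580,-90,150],v=200)
bot.move_to([514.1,2,130],down(-90))
print(bot.read_tool_pos(),bot.read_grip_width(),bot.read_time())
u,v=map(int,proj("top",[514,2,120]));a,b=map(int,proj("side",[514,2,120]))
T=cams.snapshot("top");S=cams.snapshot("side")
cv2.imwrite("pics/x3.png",np.hstack([cv2.resize(T[v-30:v+30,u-30:u+30],(400,400),interpolation=2),cv2.resize(S[b-30:b+30,a-30:a+30],(400,400),interpolation=2)]))
E
```

```text
[514.16441253   1.8835456  129.53547009] 28.07298697257234 14.5833
```

View pics/x3.png

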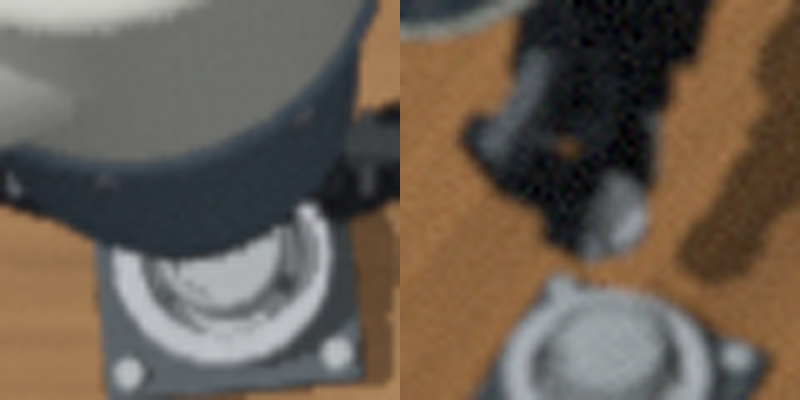

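```bash
python3 - <<'E'
from h import *
bot.move_to([514.1,2,160],down(-146))
a,b=map(int,proj("side",[514,2,150]))
S=cams.snapshot("side")
cv2.imwrite("pics/x4.png",cv2.resize(S[b-30:b+30,a-40:a+40],(800,600),interpolation=2))
E
```

```text
(no output)
```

View pics/x4.png

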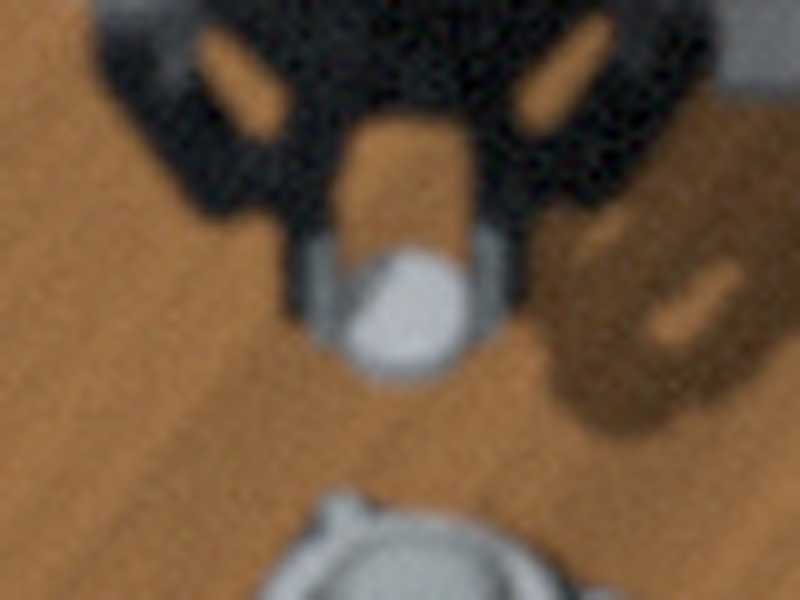

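The side view shows the disc level between the pads (disc at about (405,315), pads at 320 and 485), with its bottom below the fingertips. It's ready to place.

```bash
python3 - <<'E'
from h import *
D=np.array([514.1,2.0])
bot.move_l([*D,75],v=100); bot.pause(.2)
p=bot.read_tool_pos(); e=D-p[:2]; print(p,e)
t=D+e
r=bot.move_l([*t,63],v=15,stop_force=4); p=bot.read_tool_pos(); print(r,p,bot.read_force().round(1),bot.read_moment().round(2),bot.read_time())
E
```

```text
[514.46385864   2.0971392   75.58329479] [-0.36385864 -0.0971392 ]
True [513.5571047    1.85478573  63.92521784] [-1.1  0.8  4.6] [ 0.11  0.17 -0.04] 17.5583
```

The blank seated at TCP 63.9, which puts its underside at about 44 mm. Now I'll release, retreat and look.

```bash
python3 - <<'E'
from h import *
hand.set_gripper(44)
p=bot.read_tool_pos()
bot.move_l([p[0],p[1],130],v=150); hand.set_gripper(75)
bot.move_to([528.5,288.5,110],down(180))
print(bot.read_time(),bot.read_joints())
T=cams.snapshot("top");S=cams.snapshot("side")
u,v=map(int,proj("top",[514,2,50]));a,b=map(int,proj("side",[514,2,50]))
cv2.imwrite("pics/x5.png",np.hstack([cv2.resize(T[v-25:v+25,u-25:u+25],(400,400),interpolation=2),cv2.resize(S[b-25:b+25,a-25:a+25],(400,400),interpolation=2)]))
for n,I,bx in(("top",T,(u-25,v-25,u+25,v+25)),("side",S,(a-25,b-25,a+25,b+25))):
  for vm in(150,170,190):
    for e in blobs(I,bx,70,vm)[1]: print(n,vm,[float(x) for x in e],ray(n,e[0],e[1],56).round(1))
E
```

```text
19.9667 [ 4.34382347e+01  2.45107417e+01  3.78611942e-01  1.12007008e-02
 -6.58845532e+01 -4.34230602e+01]
side 150 [326.97, 198.91, 43.64, 62.29, 1854.31] [531.5  -6.3]
side 170 [326.22, 196.8, 35.99, 62.61, 1532.16] [536.5 -10.9]
side 190 [335.33, 195.93, 12.33, 55.96, 381.34] [519.3 -24.7]
```

View pics/x5.png

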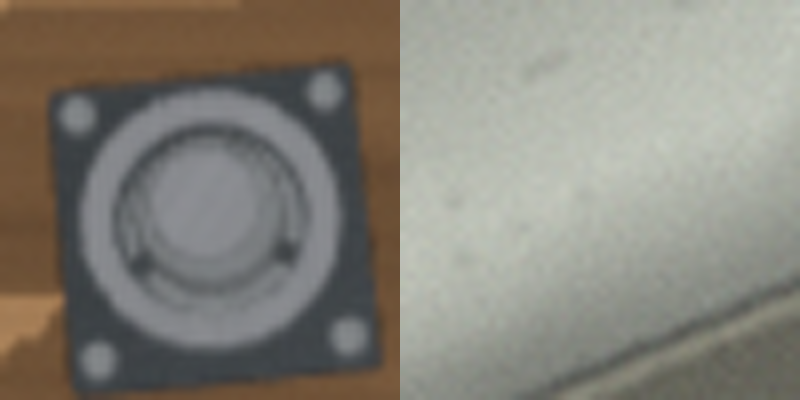

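The blank appears level and centred in the cavity in the top view, with the disc at crop (203,207) and the arm blocking the side view. Now the collar: two perpendicular squeezes, then lift.

```bash
python3 - <<'E'
from h import *
u,v=map(int,proj("top",[514,2,50])); print("disc",ray("top",u-25+(203+.5)/8-.5,v-25+(207+.5)/8-.5,56).round(1))
c=np.array([528.8,289.]); Z=23
bot.move_to([*c,80],down(-90))
bot.move_l([*c,Z],v=100)
hand.set_gripper(50); print(bot.read_grip_width(),bot.read_grasp_force(),bot.read_tool_pos(),bot.read_force().round(1))
hand.set_gripper(75); bot.move_l([*c,80],v=150)
bot.move_to([*c,80],down(180)); bot.move_l([*c,Z],v=100)
hand.set_gripper(50); print(bot.read_grip_width(),bot.read_grasp_force(),bot.read_tool_pos(),bot.read_force().round(1))
bot.move_l([*c,130],v=100); print(bot.read_grip_width(),bot.read_force().round(1),bot.read_tool_pos(),bot.read_time())
E
```

```text
disc [512.8   2.7]
60.249678909097824 65.45758434556774 [529.6358812  289.51843183  24.53293014] [-1.  -0.1  5.9]
59.97922747046955 65.49386965591111 [529.52097544 289.62517361  24.54479785] [-0.7 -0.2  6.1]
60.28639204916394 [ 0.   0.4 -1.8] [528.34041475 288.71208992 129.08904283] 26.9
```

```bash
python3 - <<'E'
from h import *
D=np.array([514.1,2.0])
bot.move_l([*D,130],v=200); bot.move_l([*D,90],v=100); bot.pause(.2)
p=bot.read_tool_pos(); e=D-p[:2]; print(p,bot.read_force().round(1)); t=D+e
r=bot.move_l([*t,55],v=20,stop_force=4); p=bot.read_tool_pos(); print(r,p,bot.read_force().round(1),bot.read_moment().round(2),bot.read_time(),bot.read_joints()[5])
E
```

```text
[514.66838713   2.17649872  90.79688884] [ 1.   0.5 -1.2]
True [513.44684599   1.69998099  58.2564478 ] [-0.7  0.3  4.9] [ 0.12  0.09 -0.02] 30.65 -17.699757000158264
```

The collar is resting on the pin tops (underside about 33.8 mm). Now I'll press lightly and turn.

```bash
python3 - <<'E'
from h import *
xy=[513.8,1.9]; zt=bot.read_tool_pos()[2]
f0=-1.2
def fz(): return bot.read_force()[2]-f0
z=zt
while True:
    bot.move_l([*xy,z],v=10); bot.pause(.1); f=fz(); print("press",round(z,2),round(f,1))
    if f>4 or z<zt-4: break
    z-=.5
for s in range(6,121,6):
    bot.move_to([*xy,z],down(180+s)); bot.pause(.1); f=fz(); p=bot.read_tool_pos(); print(s,round(f,1),p.round(2),bot.read_moment()[2].round(2))
    if f<1.5: print("drop?"); break
    if f>9: z+=.3
    elif f<3.5: z-=.3
print(bot.read_time())
E
```

```text
press 58.26 5.1
6 4.7 [513.81   1.67  58.26] 0.13
12 5.1 [513.77   1.76  58.26] 0.12
18 5.4 [513.72   1.83  58.25] 0.02
24 4.1 [513.85   1.77  58.23] 0.18
30 5.7 [513.78   1.84  58.25] 0.09
36 6.6 [513.72   1.89  58.26] 0.12
42 5.4 [513.88   1.78  58.25] 0.07
48 4.4 [513.88   1.84  58.25] 0.06
54 4.3 [513.82   1.91  58.25] 0.13
60 4.3 [513.84   1.92  58.16] 0.04
66 1.7 [513.61   1.91  57.9 ] 0.06
72 -1.5 [513.69   1.93  57.69] -0.01
drop?
35.2833
```

```bash
python3 - <<'E'
from h import *
xy=[513.8,1.9]
r=bot.move_l([*xy,53],v=15,stop_force=7); p=bot.read_tool_pos(); print(r,p,bot.read_force().round(1))
if not r:
    r=bot.move_l([*xy,42],v=15,stop_force=25); bot.pause(.3); p=bot.read_tool_pos(); print(r,p,bot.read_force().round(1),bot.read_moment().round(2))
print(bot.read_grip_width(),bot.read_grasp_force(),bot.read_time())
E
```

```text
True [513.69600854   1.61122623  53.39928407] [0.2 1.  2.8]
60.301614792571606 65.52784229221288 35.6417
```

```bash
python3 - <<'E'
from h import *
xy=[513.8,1.9]
r=bot.move_l([*xy,42],v=12,stop_force=22); bot.pause(.5); p=bot.read_tool_pos(); print(r,p,bot.read_force().round(1),bot.read_moment().round(2))
print(bot.read_grip_width(),bot.read_grasp_force(),bot.read_time())
E
```

```text
True [513.77057988   1.61612598  44.62924023] [-1.2  0.2  6.1] [ 0.36  0.39 -0.02]
59.94858820414429 65.81330675027857 36.925
```

```bash
python3 - <<'E'
from h import *
z0=bot.read_tool_pos()[2]
for z in np.arange(z0-.3,z0-2.1,-.3):
    bot.move_l([513.8,1.9,z],v=10); bot.pause(.2); f=bot.read_force(); print(round(z,2),bot.read_tool_pos().round(2),f.round(1))
    if f[2]>16: break
T=cams.snapshot("top");S=cams.snapshot("side")
u,v=map(int,proj("top",[514,2,50]));a,b=map(int,proj("side",[514,2,50]))
cv2.imwrite("pics/x6.png",np.hstack([cv2.resize(T[v-40:v+40,u-40:u+40],(400,400),interpolation=2),cv2.resize(S[b-40:b+40,a-40:a+40],(400,400),interpolation=2)]))
print(bot.read_grasp_force(),bot.read_time())
E
```

```text
44.33 [513.7    1.61  44.56] [-0.8 -0.8  6.6]
44.03 [513.74   1.63  44.51] [-1.5  0.2  8.4]
43.73 [513.75   1.61  44.49] [-1.9 -0.4 11.2]
43.43 [513.74   1.59  44.46] [-3.4  1.2 13.5]
43.13 [513.75   1.59  44.44] [-4.3 -0.3 16.3]
66.91247662907699 39.275
```

View pics/x6.png

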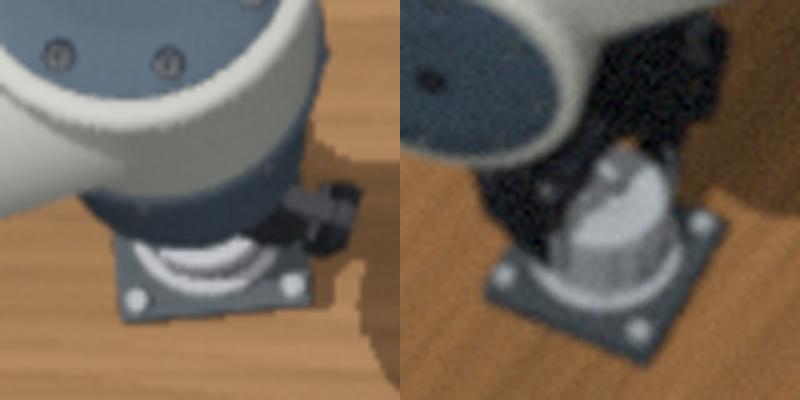

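The side view shows the collar (crop about (615,220)) seated upright on the washer. Its height isn't changing as force builds, so it's against the stop at home and still held.

```bash
python3 -c "
from station import bot
print(bot.hand_in())"
```

```text
the job is handed in; nothing more can be done
None
```

The job is handed in with the blank in the cavity and the collar keyed over the pins, pushed against its stop at about 20 mm and still gripped (about 16 N down) at 39 s; the judge's result was not shown.

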